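# Click the bench tally's thumbwheel on to its pointer

### The job

On the bench stand two tally counters with finned thumbwheels. Advance the larger one, clockwise seen from above, by gently flicking the fins with a fingertip: one click at a time, taking the finger off the wheel after each click so that it settles in its notch, until its long fin with the round end stands at the pointer, not past it. Grip or lift nothing, do not shove the counter along the bench, and leave the smaller counter and the things around as they are.

Things in the scene. Friction and masses are not known exactly. Their poses are not given: they have to be found in the camera images.
- tally_large: Larger tally counter: grey round cast base, 3 kg, standing loose, with a flat six-fin aluminium thumbwheel on top (160 mm across the fins). Origin: centre of the underside, on the wheel's upright axis. x points from the axis to the pointer, which is on the side away from the robot within 30 degrees; z up. On that side only, a tongue and post reach out to 135 mm, 54 mm high.
- tally_large_hub (a point): Middle of the larger wheel's top, on its axis, 64 mm above the bench. Fins: upright radial plates 8 mm thick, reaching 46 to 80 mm from the axis, 40 to 60 mm above the bench; gaps between them open, 57 mm wide at 65 mm from the axis. Beneath lies the base: drum top 34 mm above the bench out to 62 mm from the axis, foot 12 mm high out to 70 mm.
- tally_large_wheel (a joint): Turn of the larger wheel, rad, growing clockwise seen from above. 0: long fin at the pointer; at v the long fin stands at angle -v from the counter's x axis (anticlockwise positive), the others every 60 degrees. Six notches at multiples of 1.047 (one click); starts at -2.09 or -3.14. About 4 N on a fin moves it; past half a click it snaps on by itself, short of that it falls back; it does not coast.
- tally_large_longfin (a point): Point on the top of the drum-shaped end (22 mm across) of the long fin of the larger wheel, 94 mm from the axis, 60 mm above the bench.
- tally_large_pointer (a point): Tip of the larger counter's dark pointer blade, 111 mm from the axis, 51 mm above the bench.
- tally_small: The smaller tally counter, the same in shape (115 mm across the fins, base 101 mm across, pointer post reaching out to 97 mm). Not to be touched. Origin: centre of the underside.
- tally_small_wheel (a joint): Turn of the smaller wheel, as for the larger. Leave it.
- tally_small_longfin (a point): Top of the round end of the long fin of the smaller wheel, 68 mm from its axis.
- tub_mid: White lidded plastic tub, 87 mm across, 48 high, between and behind the counters. Origin: centre of the underside (as for all that follow). Leave it.
- tub_left: The other white lidded tub, 87 mm across, 48 high, at the left. Leave it.
- rib: Wooden potter's rib, half-moon plate 66x110x9 mm, lying in front between the counters. Leave it.
- trim_tool: Loop trimming tool with a wooden handle, 206 mm long, 12 high, lying near the front edge. Leave it.
- brush: Grey scrub brush 61x155x91 mm, at the right. Leave it.
- soap: Green-capped soap bottle, 241 mm tall, at the back left. Leave it.
- brush_cup: Stoneware cup with a brush in it, 77 mm across, 166 tall, at the back right. Leave it.
Things that resemble listed ones, but are neither listed nor needed, are in the scene too. What is shaped like the tally_large but green is not meant.

How it is judged:
By the outcome, as a careful person would: the job done as asked, in the order asked, and still so for the second after the job is handed in, with the robot touching nothing.
It also fails if it takes over 51 s, if anything falls off the work surface, if the arm or the gripper's body presses on something with over 40 N, if the wrist force passes 120 N, or if a joint passes its speed limit or range.

### The arm

A 7-joint arm with a two-finger parallel gripper is mounted at the origin on a cart in front of the work surface, level with it; the furniture and walls round the work are solid. World frame = base frame: x ahead of the robot, y to its left, z up, the work surface at z = 0. Lengths are in m, angles in rad, forces in N, time in s.
With the tool pointing down it reaches from about 0.425 to 1.025 m from the base axis. Payload 3.6 kg.
Tool frame: the origin (TCP) lies at the very end of the fingers, on their centre line; the grasp point (between the pads) lies ctrl.grasp_offset behind it (ctrl.grasp_offset is the distance from the TCP to the grasp point, in m); z points along the fingers, y is the line along which they close (so a half turn about z gives the same grasp; the last joint's range is limited). The gripper opens to 85 mm and grips with 20 to 120 N. Pads are 22 mm wide; open, the fingers measure 114 mm over their backs; the gripper's body (76 mm by 85 mm) begins 54 mm behind the grasp point. The pads swing forward as they close: fully open they stand 13 mm farther back than shut.
Start: joints at [1.204, 0.591, 0.048, 1.609, -0.033, 0.943, -0.034], TCP at [0.195, -0.698, 0.231] pointing down, gripper open.
Joint ranges: [-2.69, 2.69], [-0.47, 2.24], [-1.27, 1.36], [0.19, 2.51], [-1.53, 4.68], [0.08, 2.07], [-3.09, 3.09]. Speed limits (rad/s): [2.57, 2.57, 3.14, 3.14, 3.14, 3.14, 3.14].

### API

Orientations are given as [roll, pitch, yaw] about the fixed x, y, z axes, in that order (R = Rz(yaw) Ry(pitch) Rx(roll)).
In Python, from bench import ctrl gives the robot as it stands. The module is installed in compiled form; this text tells all that it offers.
- The arm moves only by the tool play_rows, never from a script. Its argument "moves" is a list of rows, each a list of 5 numbers: the finger opening in cm, from 0 to 8.54, then the shift along the tool's x, y, z in cm, then the turn about the tool's z in rad. In form: [[hand, tx, ty, tz, yaw], ...]. A call has 1 to 12 rows; each row is the pose to reach, as a shift and turn from the pose commanded when the call began, along the tool's axes at that moment; what a row does not reach only later rows make up. A row lasts 1/8 s, in which the tool goes at most 62.5 mm and 10.7 degrees, less where a joint would pass 70% of its speed; a pose out of reach is approached as far as the arm can. A call with a gripper value outside its range is refused whole. The fingers move at their own pace and stop on an object; "newtons" is the grip in N (left out, the last holds). Time passes only in rows, so rows that repeat a pose let the fingers close. It gives the time, the measured TCP pose, the force, the opening and the grip force at its end, in the units of the state.
- ctrl.observe(): the state, without advancing time (a new reading comes with each control period).
- ctrl.snapshot(name): name is "scene" or "top" or "wrist"; returns a dict with "color" (384x512x3 uint8, blue, green, red), "z_map" (384x512 float32, m along the optical axis (not along the pixel's ray), 0 where there is no reading), "mtx" (3x3 intrinsics, pixels), "world_from_camera" (4x4, takes a point from camera to world coordinates); the wrist camera has in their place "hand_eye" (4x4, takes a point from camera to tool coordinates, whose origin is the TCP and whose axes are the flange's). Camera axes: x right, y up, looking along -z (the intrinsics and any distortion apply to the point x, -y, -z); pixel columns grow to the right and rows downward; lengths in m; the calibration is good to about 2 mm. The wrist camera is an equidistant fisheye: a pixel r from the principal point sees the ray r / f radians off the axis. A picture is of the moment at which its call begins: read the wrist's pose just before it.
- ctrl.finish_job(): hands the job in; it is judged then, once.
The state is a dict: "time_s": time; "joints": joint angles; "qvel": joint speeds; "tau": joint torques, N m; "ee_pos": TCP position; "ee_rot": TCP orientation; "contact_force": force on the tool from outside, world axes, zero at the start; "ft_torque": the same for the moment, N m; "grip_width": finger opening in m; "gripper_force": force on a finger pad.
Only numpy, scipy, OpenCV 4.12 (cv2) and the standard library are available. Lean on these libraries where they do the work, as an engineer would, in place of code of your own. Each camera call takes 0.05 s, during which the arm holds its last target. There are 200 camera calls.

## Working session

There is one attempt and no reset: what is moved stays moved. The work goes in short steps, Python scripts to look and compute and a tool call to move; the robot and the scene stay as the last step left them, time stands still between calls to the robot, and variables do not carry over. Pictures are saved under pics/ and viewed, at most 10 in all, crops included, and the job is handed in when it is done.

Besides the shell and the picture viewer there is one more tool, called after "Emit:" as a command line: name --pt "numbers of a row" for each row, then --argument value for the rest. play_rows: Moves the arm, as the interface text tells. Its arguments: {"type":"object","properties":{"moves":{"type":"array"},"newtons":{"type":"number"}},"required":["moves"]}

```bash
mkdir -p pics; cat > h.py <<'E'
import numpy as np, cv2
from bench import ctrl
def pts(s):
    z=s["z_map"];K=s["mtx"];v,u=np.mgrid[0:z.shape[0],0:z.shape[1]]
    x=(u-K[0,2])/K[0,0]*z;y=(v-K[1,2])/K[1,1]*z
    P=np.stack([x,-y,-z,np.ones_like(z)],-1)
    return (P@s["world_from_camera"].T)[...,:3]
E
python3 - <<'E'
from h import *
o=ctrl.observe();print(o)
for n in("scene","top"):
    s=ctrl.snapshot(n);cv2.imwrite(f"pics/{n}0.png",s["color"]);np.savez(f"{n}0.npz",P=pts(s),c=s["color"],z=s["z_map"],**{k:s[k] for k in("mtx","world_from_camera")})
E
```

```text
{'time_s': 0.0, 'joints': array([ 1.2044608 ,  0.59208503,  0.04831502,  1.60983971, -0.0332921 ,
        0.94270819, -0.03366213]), 'qvel': array([-0.00023207, -0.00028772,  0.00013931,  0.0003175 ,  0.00125588,
       -0.00133842, -0.00167787]), 'tau': array([-3.48630392e-04, -5.48688483e+01,  1.54661112e+00, -1.98121601e+01,
        9.47265507e-03,  8.90949246e-03, -9.76340459e-06]), 'ee_pos': array([ 0.1951306 , -0.69737957,  0.23015942]), 'ee_rot': array([-3.13936160e+00,  1.39319157e-04,  2.72945669e-01]), 'contact_force': array([-0.1509372 ,  0.15344324,  0.06901065]), 'ft_torque': array([ 0.00011223,  0.01826321, -0.00279537]), 'gripper_force': 0.0, 'grip_width': 0.08521788981808057}
```

View pics/scene0.png

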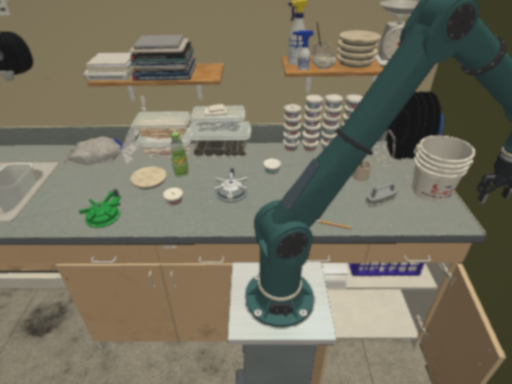

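View pics/top0.png

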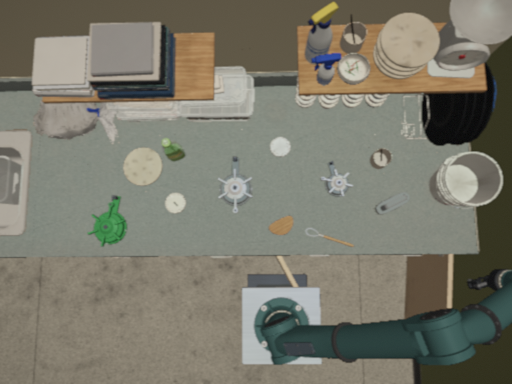

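Candidates: the grey counter at top (235,188), the smaller grey one at (338,182), and the green lookalike at (107,226). I choose (235,188), the larger grey one, and check it in a crop.

```bash
python3 - <<'E'
from h import *
d=np.load("top0.npz");P=d["P"];c=d["c"]
cr=cv2.resize(c[145:225,195:275],None,fx=7,fy=7,interpolation=cv2.INTER_CUBIC);cv2.imwrite("pics/crop0.png",cr)
print("K",d["mtx"]);print(d["world_from_camera"].round(3))
def near(p,r):return np.hypot(P[...,0]-p[0],P[...,1]-p[1])<r
for u,v in((235,188),(338,182),(107,226),(235,160),(235,210)):print((u,v),P[v,u].round(3))
p=P[188,235]
m=near(p,.16)&(P[...,2]>.045)&(P[...,2]<.08)
Z=P[m];print(len(Z))
np.set_printoptions(linewidth=250)
print((P[150:220,212:260,2]*1000).round().astype(int)[::2,::2])
E
```

```text
K [[424.03684243   0.         254.94989522]
 [  0.         424.03684243 190.51888717]
 [  0.           0.           1.        ]]
[[-0.008  0.989 -0.149  0.28 ]
 [-0.999 -0.012 -0.03   0.047]
 [-0.031  0.149  0.988  1.784]
 [ 0.     0.     0.     1.   ]]
(235, 188) [0.552 0.18  0.065]
(338, 182) [ 0.571 -0.242  0.064]
(107, 226) [0.401 0.709 0.055]
(235, 160) [0.676 0.183 0.033]
(235, 210) [0.462 0.181 0.056]
485
[[  -9   -7    4   -5   -1   13   -3    0    4    2   -6   -3    5    8   -7    2    2    0   -3   -5   -4    3    2    2]
 [  -1    0   -6    0   -6    4   -7    1    3   -8    0    3    4    3   -8    2   -3  -11  -10   -3   -3   -4   -1   -5]
 [  -9    6    2   -7    3   -5   -1    1    4   -3   -2    4   -6    0   -9   -4  -11   -2    7   -2   -5   -3   -7   -7]
 [   1   -4    4   -4   -8   -4    0    4    7    1   -8   -3   -5    6    3    3   -9   -2   -2   -9    8   -1    4   -7]
 [   0   -8   -4   -1   -2   -5   -2    3   -5    0   36   52   43   12    4  -10    3   -1    0   -2    1   -2   12   -5]
 [   3   -1    0   -8    0    4   -2    7   -4   -4   15   51   34   
[... 2921 characters left out ...]
  1    3   -4   -1   53   63  -10   -7   -3   -4    8    0    9   -3   -2    1   -2]
 [  -2   -3   -5   -3   -5   -3   -5    7   -2    2   61   62   62   -1   -3   -5  -10   -6   -2    1   -1    3   -3   -2]
 [   3  -10   -4   -8   -2   -4   -6   -5   -1    0  -12   59   60   -3    3   -1   -4   -8   -4   -3    0    1    8   -1]
 [  -3    3    0    7    6    7   -5   -5   -2   -7    4    4    4    7   -2   11   -5    0   -4   -2   -4   -7    7   -6]
 [  -3    3   -2    1   -6   -5    3    4   -4    1    2    2   -1   -5   -2   -6   -4   -6    0   -9    2    2   -1   -4]
 [  -8    6   -7   -4    9   -3   -6   -2    2   -3    7    5    1    1   -1    7   -9    0   -7   -5   -1    0   -7   -8]]
```

View pics/crop0.png

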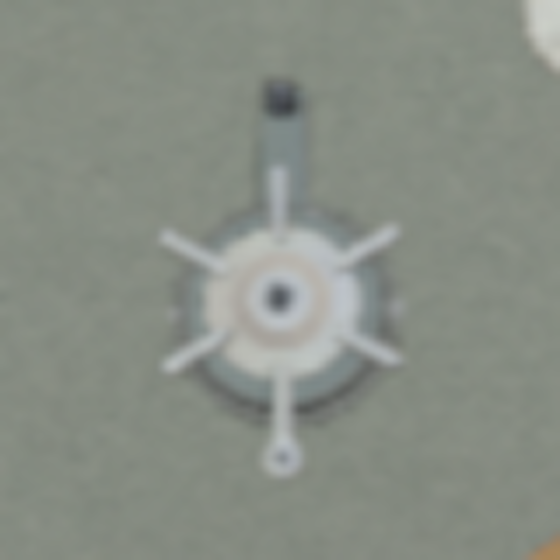

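Crop: a grey wheel with its hub at top (234.6,187). The round-ended long fin is at (235,210), directly opposite the dark pointer at (235,159), so v = -3.14 and three clicks are needed. The hub works out at about (0.555, 0.183) with the counter's x along world x. I'll push on the right side, where the long fin never comes.

Emit:
play_rows --pt "0 1.5 -1.6 0 0.03" --pt "0 4 -4.2 0 0.08" --pt "0 8 -8.4 0 0.13" --pt "0 12 -12.6 0 0.18" --pt "0 16 -16.8 0 0.23" --pt "0 20 -21 0 0.27" --pt "0 24 -25.2 0 0.27" --pt "0 28 -29.4 0 0.27" --pt "0 32 -33.6 0 0.27" --pt "0 36 -37.8 0 0.27" --pt "0 39 -41 0 0.27" --pt "0 41 -43 0 0.27" --newtons 20

```text
time_s: 1.6
ee_pos: [0.4751, -0.1708, 0.2311]
ee_rot: [-3.141, 0.0, 0.006]
contact_force: [-0.1, -0.7, 0.7]
grip_width: -0.0001
gripper_force: 0.0
```

Emit:
play_rows --pt "0 2 -3.5 0 0" --pt "0 4.5 -8 0 0" --pt "0 7 -12.5 0 0" --pt "0 9.5 -17 0 0" --pt "0 12 -22 2 0" --pt "0 14 -26 5 0" --pt "0 14.9 -28.2 8 0" --pt "0 14.9 -28.2 10 0" --pt "0 14.9 -28.2 11 0" --pt "0 14.9 -28.2 11 0"

```text
time_s: 2.85
ee_pos: [0.6219, 0.108, 0.1206]
ee_rot: [3.141, 0.002, 0.002]
contact_force: [-1.1, -0.1, 0.1]
grip_width: -0.0002
gripper_force: 0.0
```

```bash
python3 - <<'E'
from h import *
o=ctrl.observe();print(o["ee_pos"],o["ee_rot"],o["contact_force"])
s=ctrl.snapshot("wrist");t=ctrl.snapshot("top")
K=s["mtx"];H=s["hand_eye"];print(K,H.round(4))
from scipy.spatial.transform import Rotation as R
Rw=R.from_euler("xyz",o["ee_rot"]).as_matrix()
def proj(p):
    q=np.linalg.inv(H)@np.r_[Rw.T@(np.array(p)-o["ee_pos"]),1]
    x,y,z=q[0],-q[1],-q[2];r=np.hypot(x,y);th=np.arctan2(r,z)
    return K[0,2]+K[0,0]*th*x/r,K[1,2]+K[1,1]*th*y/r
im=s["color"].copy();h=np.array([.555,.183])
def mk(p,col):
    u,v=proj(p);print(np.round(p,3),round(u,1),round(v,1));cv2.drawMarker(im,(int(round(u)),int(round(v))),col,cv2.MARKER_CROSS,9,1)
mk([*h,.064],(0,0,255))
for k in range(6):
    a=k*np.pi/3;r=.094 if k==3 else .08
    mk([h[0]+r*np.cos(a),h[1]+r*np.sin(a),.06],(0,255,0))
mk(o["ee_pos"],(255,0,0))
b=cv2.resize(t["color"][145:225,195:275],(384,384),interpolation=cv2.INTER_CUBIC)
a=cv2.resize(im,(400,300)) 
cv2.imwrite("pics/w1.png",im);cv2.imwrite("pics/w1b.png",np.hstack([im[:, 60:452],b]))
E
```

```text
[0.62189545 0.10799938 0.12063903] [3.14082611e+00 1.68769589e-03 1.98593465e-03] [-1.05991434 -0.10454896  0.08227698]
[[297.31863964   0.         256.4464814 ]
 [  0.         297.31863964 193.44361219]
 [  0.           0.           1.        ]] [[ 2.000e-04  9.651e-01  2.618e-01  6.640e-02]
 [ 1.000e+00 -0.000e+00 -5.000e-04 -1.200e-03]
 [-5.000e-04  2.618e-01 -9.651e-01 -1.425e-01]
 [ 0.000e+00  0.000e+00  0.000e+00  1.000e+00]]
[0.555 0.183 0.064] 165.7 286.8
[0.635 0.183 0.06 ] 155.7 190.7
[0.595 0.252 0.06 ] 86.1 236.8
[0.515 0.252 0.06 ] 105.2 313.2
[0.461 0.183 0.06 ] 181.3 361.1
[0.515 0.114 0.06 ] 250.8 324.4
[0.595 0.114 0.06 ] 250.1 242.5
[0.622 0.108 0.121] 258.5 244.3
```

View pics/w1b.png

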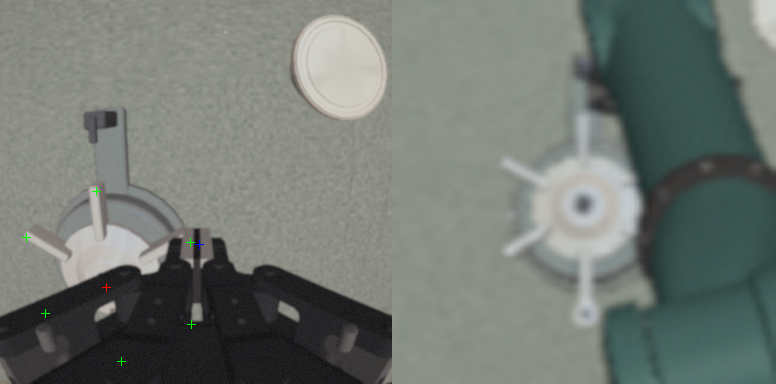

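The predicted fin tips match the view: drawn (97,190) and (27,237) land on real fin tips, and the tub top right is far off. The closed fingertip at (198,244) is about 16 mm thick. I'll go in 8 mm closer to the axis and make the first push.

Emit:
play_rows --pt "0 0 -0.8 2 0" --pt "0 0 -0.8 5 0" --pt "0 0 -0.8 7.4 0" --pt "0 0 -0.8 7.4 0" --pt "0 -1 -0.8 7.4 0" --pt "0 -2 -0.8 7.4 0" --pt "0 -3 -0.8 7.4 0" --pt "0 -4 -0.8 7.4 0" --pt "0 -5 -0.8 7.4 0" --pt "0 -5.8 -0.8 7.4 0" --pt "0 -6.2 -0.8 7.4 0" --pt "0 -6.2 -0.8 7.4 0"

```text
time_s: 4.45
ee_pos: [0.5595, 0.1169, 0.047]
ee_rot: [3.142, 0.001, 0.003]
contact_force: [0.2, -0.4, -0.3]
grip_width: 0.0003
gripper_force: 0.0
```

Not in contact now. I lift off and look.

Emit:
play_rows --pt "0 0 0 -2 0" --pt "0 0 0 -5 0" --pt "0 0 0 -7.4 0" --pt "0 3 0 -7.4 0" --pt "0 6.2 0 -7.4 0" --pt "0 6.2 0 -7.4 0"

```text
time_s: 5.2
ee_pos: [0.6256, 0.1167, 0.1216]
ee_rot: [-3.141, -0.003, 0.002]
contact_force: [-0.3, 0.4, -0.1]
grip_width: -0.0001
gripper_force: 0.0
```

```bash
cat > look.py <<'E'
from h import *
import sys
s=ctrl.snapshot("wrist");t=ctrl.snapshot("top");o=ctrl.observe();print(o["time_s"],o["ee_pos"])
b=cv2.resize(t["color"][145:225,195:275],(384,384),interpolation=cv2.INTER_CUBIC)
cv2.imwrite(f"pics/{sys.argv[1]}.png",np.hstack([s["color"][:,60:452],b]))
E
python3 look.py c1
```

```text
5.3 [0.62180317 0.11668862 0.12080046]
```

View pics/c1.png

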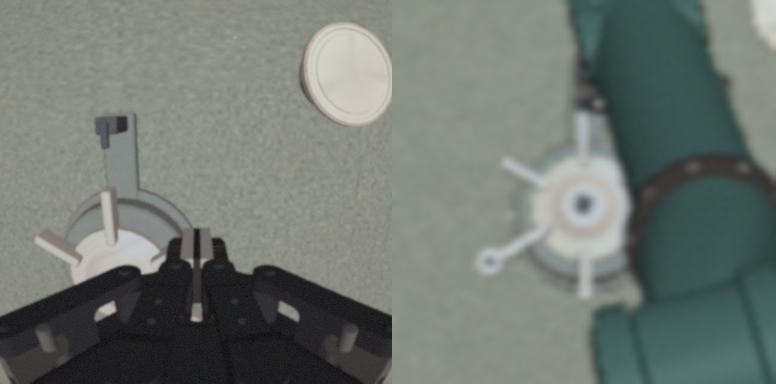

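One click: the long fin is now lower left at (490,262) in the right half. The hub has not moved from (583,204). Second click.

Emit:
play_rows --pt "0 0 0 4 0" --pt "0 0 0 7.4 0" --pt "0 0 0 7.4 0" --pt "0 -1 0 7.4 0" --pt "0 -2 0 7.4 0" --pt "0 -3 0 7.4 0" --pt "0 -4 0 7.4 0" --pt "0 -5 0 7.4 0" --pt "0 -5.8 0 7.4 0" --pt "0 -6.2 0 7.4 0" --pt "0 -6.2 0 7.4 0" --pt "0 -6.2 0 7.4 0"

```text
time_s: 6.8
ee_pos: [0.5607, 0.1167, 0.0472]
ee_rot: [-3.142, -0.0, 0.003]
contact_force: [0.3, -0.1, -0.1]
grip_width: 0.0002
gripper_force: 0.0
```

Emit:
play_rows --pt "0 0 0 -2 0" --pt "0 0 0 -5 0" --pt "0 0 0 -7.4 0" --pt "0 3 0 -7.4 0" --pt "0 6.2 0 -7.4 0" --pt "0 6.2 0 -7.4 0" --pt "0 6.2 0 -7.4 0"

```text
time_s: 7.68
ee_pos: [0.6215, 0.1166, 0.1208]
ee_rot: [3.141, 0.002, 0.003]
contact_force: [-0.8, 0.7, -0.0]
grip_width: 0.0002
gripper_force: 0.0
```

```bash
python3 look.py c2
```

```text
7.775 [0.62103589 0.11674638 0.12086948]
```

View pics/c2.png

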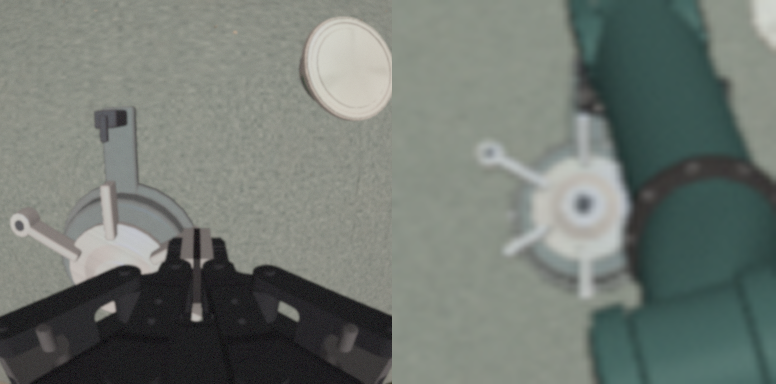

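Two clicks: the long fin is upper left at (488,153), one short of the pointer. Last click, then I lift higher and look.

Emit:
play_rows --pt "0 0 0 4 0" --pt "0 0 0 7.4 0" --pt "0 0 0 7.4 0" --pt "0 -1 0 7.4 0" --pt "0 -2 0 7.4 0" --pt "0 -3 0 7.4 0" --pt "0 -4 0 7.4 0" --pt "0 -5 0 7.4 0" --pt "0 -5.8 0 7.4 0" --pt "0 -6.2 0 7.4 0" --pt "0 -6.2 0 7.4 0" --pt "0 -6.2 0 7.4 0"

```text
time_s: 9.28
ee_pos: [0.5607, 0.1167, 0.0472]
ee_rot: [-3.142, -0.0, 0.003]
contact_force: [-0.5, -0.7, -0.3]
grip_width: 0.0
gripper_force: 0.0
```

Emit:
play_rows --pt "0 0 0 -2 0" --pt "0 0 0 -5 0" --pt "0 0 0 -9 0" --pt "0 1 2 -13 0" --pt "0 2 5 -16 0" --pt "0 2 8 -17 0" --pt "0 2 11 -17 0" --pt "0 2 12 -17 0" --pt "0 2 12 -17 0" --pt "0 2 12 -17 0"

```text
time_s: 10.52
ee_pos: [0.5808, -0.0014, 0.217]
ee_rot: [-3.141, 0.001, 0.005]
contact_force: [0.2, 0.1, 0.5]
grip_width: 0.0002
gripper_force: 0.0
```

```bash
python3 look.py c3
```

```text
10.625 [ 0.58078963 -0.0014938   0.21701945]
```

View pics/c3.png

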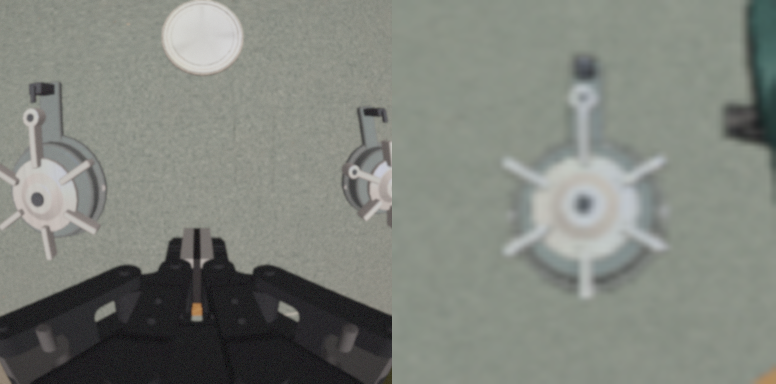

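The long fin's round end (583,97) stands at the pointer (585,67). The hub is unmoved and the arm is clear.

```bash
python3 -c "
from bench import ctrl
print(ctrl.finish_job())"
```

```text
the job is handed in; nothing more can be done
None
```

I advanced the larger counter three separate clicks clockwise; its long fin now stands at the pointer, the counter has not moved, the arm is clear, and the job is handed in at about 10.6 s.

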